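Open the taller filter pot

ROBOT

A 6-joint arm with a two-finger parallel gripper is mounted at the origin on the work surface. World frame = base frame: x ahead of the robot, y to its left, z up, the work surface at z = 0. Lengths are in m, angles in rad, forces in N, time in s.
With the tool pointing down it reaches from about 0.25 to 0.725 m from the base axis. Payload 4 kg.
Tool frame: the origin (TCP) lies at the very end of the fingers, on their centre line; the grasp point (between the pads) lies behind it (manip.grasp_offset is the z of the grasp point in the tool frame, in m); z points along the fingers, y is the direction in which the jaws open and shut (so a half turn about z gives the same grasp; the last joint's range is limited). The gripper opens to 85 mm and grips with 20 to 120 N. Pads are 22 mm wide; open, the fingers measure 114 mm over their backs; the gripper's body (76 mm by 85 mm) begins 54 mm behind the grasp point. The pads swing forward as they close: fully open they stand 13 mm farther back than shut.
Start: joints at [-1.169, 0.241, 0.005, 1.335, 0, 1.571], TCP at [0.196, -0.46, 0.231] pointing down, gripper open.
Joint ranges: [-2.72, 2.72], [-1.05, 1.87], [-1.09, 1.28], [-1.99, 2.15], [-1.42, 1.44], [-3.14, 3.14]. Speed limits (rad/s): [2.79, 2.79, 3.14, 3.14, 3.14, 3.14].

INTERFACE

Orientations are given as a unit quaternion [w, x, y, z].
In Python, from station import manip, optics, job gives the robot as it stands. The module is installed in compiled form; this text tells all that it offers.
- The arm moves only by the tool arm_command, never from a script. Its arguments are lists of equal length, an entry for each row: "delta_pos": the shift along the world's x, y, z in mm, a list of three; "twist": the turn about the world's z in degrees. A call has 1 to 5 rows; each row is the pose to reach, as a shift and turn from the pose measured when the call began; what a row does not reach only later rows make up. A row lasts 1/12 s, in which the tool goes at most 41.7 mm and 7.16 degrees, less where a joint would pass 70% of its speed; a pose out of reach is approached as far as the arm can. A call with a gripper value outside its range is refused whole. "claw" is the finger opening in mm, from 0 to 85.4, set as the call begins (left out, the last holds). The fingers move at their own pace and stop on an object; "grip_force" is the grip in N (left out, the last holds). Time passes only in rows, so rows that repeat a pose let the fingers close. It gives the time, the measured TCP pose, the force and the opening at its end, in the units of the state.
- manip.read_state(): the state, without advancing time (a new reading comes with each control period).
- optics.camera(name): name is "side" or "top"; returns a dict with "img" (384x512x3 uint8, blue, green, red), "range_z" (384x512 float32, m along the optical axis (not along the pixel's ray), 0 where there is no reading), "mtx" (3x3 intrinsics, pixels), "R" (3x3) and "t" (3): a world point X has camera coordinates R X + t. Camera axes: x right, y down, z forward; pixel columns grow to the right and rows downward; lengths in m; the calibration is good to about 2 mm. A picture is of the moment at which its call begins.
- job.finish_job(): hands the job in, once; it reports no verdict.
The state is a dict: "time": time; "joints": joint angles; "qvel": joint speeds; "tau": joint torques, N m; "tool_pos": TCP position; "orientation": TCP orientation; "contact_force": force on the tool from outside, world axes, zero at the start; "torque": the same for the moment, N m; "width": opening from 0.0 (shut) to 1.0 (fully open).
Only numpy, scipy, OpenCV 4.12 (cv2) and the standard library are available. Lean on these libraries where they do the work, as an engineer would, in place of code of your own. Each camera call takes 0.05 s, during which the arm holds its last target. There are 200 camera calls.

TASK

Open the taller of the two steel filter pots: turn its bayonet lid until the lugs stand in the slots of the rim, lift it free without forcing it, and set it down gently, right way up, in the shallow grey tray. Leave the shorter pot shut.

Things in the scene. Friction and masses are not known exactly. Their poses are not given: they have to be found in the camera images.
- pot_tall: Taller filter pot, round steel, 102 mm across, 130 high (the other: 70), on a 120 mm foot, fixed. Origin: centre of underside, on the bench. The lid's seat is 114 mm up, 16 below the rim. A lip at the rim (7 mm thick, opening 77 across) holds the lid's lugs; it is cut by two slots 48 degrees wide, on the pot's own +x and -x sides. Bore under the lip 93 mm. Brass port low on the -x side.
- lid_tall: Taller pot's lid, ~0.2 kg, free to turn: disc 72 mm across, 16 thick; two lugs 12 wide reach 44 from the axis along its +x and -x; upright black fin grip in line with them, 64 long (x), 12 thick (y), 16 to 52 above the origin (centre of underside). Starts 40 to 75 deg clockwise (from above) of the pot's x; turned back within 12 deg of the slots it lifts out. No stop; play 2.5 mm sideways, 3 up.
- tray: Shallow square grey plastic tray, 170 by 170 mm outside, 20 mm high, walls and floor 5 mm thick, empty, fixed to the bench. Origin: centre of its underside; x and y along its sides.
- lid_short: The lid of the shorter pot, the same as the other lid in shape and size, to be left alone. Origin: centre of the disc's underside, 54 mm above the bench.

How it is judged:
By the outcome, as a careful person would: the job done as asked, in the order asked, and still so for the second after the job is handed in, with the robot touching nothing.
It also fails if it takes over 48 s, if anything falls off the work surface, if the arm or the gripper's body presses on something with over 40 N, if the wrist force passes 120 N, or if a joint passes its speed limit or range.

## Working session

There is one attempt and no reset: what is moved stays moved. The work goes in short steps, Python scripts to look and compute and a tool call to move; the robot and the scene stay as the last step left them, time stands still between calls to the robot, and variables do not carry over. Pictures are saved under pics/ and viewed, about 8 in all and at most 12, crops included, and the job is handed in when it is done.

Besides the shell and the picture viewer there is one more tool, called after "Emit:" as a command line: name --pt "numbers of a row" for each row, then --argument value for the rest. arm_command: Moves the arm, as the interface text tells. Its arguments: {"type":"object","properties":{"delta_pos":{"type":"array","items":{"type":"array","items":{"type":"number"}}},"twist":{"type":"array","items":{"type":"number"}},"claw":{"type":"number"},"grip_force":{"type":"number"}},"required":["delta_pos","twist"]}

```bash
mkdir -p pics; cat > h.py <<'E'
import numpy as np, cv2
from station import manip, optics, job
def grab(n,save=None):
    c=optics.camera(n)
    if save: cv2.imwrite('pics/'+save,c['img'])
    return c
def world(c,u,v,d=None):
    d=c['range_z'][int(v),int(u)] if d is None else d
    p=np.linalg.inv(c['mtx'])@np.array([u,v,1.])*d
    return c['R'].T@(p-c['t'])
def cloud(c):
    v,u=np.mgrid[0:384,0:512]; d=c['range_z']
    p=np.stack([u*d,v*d,d],-1)@np.linalg.inv(c['mtx']).T
    W=(p-c['t'])@c['R']; W[d==0]=np.nan
    return W
def proj(c,X):
    q=c['mtx']@(c['R']@np.array(X)+c['t']); return q[:2]/q[2]
E
python3 - <<'E'
from h import *
a=grab('top','top0.png');b=grab('side','side0.png')
for c in(a,b): print(c['mtx'].round(1).tolist(),(-c['R'].T@c['t']).round(3),c['R'].round(2).tolist())
print(manip.read_state(),manip.grasp_offset)
cv2.imwrite('pics/both0.png',cv2.resize(np.hstack([a['img'],b['img']]),(800,300)))
np.savez('c0.npz',**a)
E
```

```text
[[499.4, 0.0, 258.9], [0.0, 499.4, 192.3], [0.0, 0.0, 1.0]] [0.433 0.028 1.434] [[0.02, -1.0, 0.03], [-1.0, -0.03, -0.07], [0.07, -0.03, -1.0]]
[[405.4, 0.0, 262.9], [0.0, 405.4, 190.2], [0.0, 0.0, 1.0]] [0.222 0.506 0.748] [[-0.83, -0.56, 0.02], [-0.43, 0.6, -0.68], [0.37, -0.56, -0.74]]
{'time': 0.1, 'joints': array([-1.16899098e+00,  2.41326480e-01,  3.84543066e-03,  1.33519511e+00,
        3.58070780e-05,  1.57081579e+00]), 'qvel': array([-0.0021553 , -0.00213178,  0.00244492,  0.00228721, -0.00027261,
        0.00097391]), 'tau': array([-3.99640358e-04, -3.73136902e+01,  2.53010792e+01,  1.08469135e-02,
        1.05389425e-06,  1.50650794e-05]), 'tool_pos': array([ 0.19532726, -0.45964914,  0.23050239]), 'orientation': array([-9.24583773e-04,  9.79888357e-01,  1.99544292e-01, -1.70029775e-04]), 'contact_force': array([ 0.02349742,  0.227518  , -0.23762186]), 'torque': array([ 0.02400101, -0.0535943 , -0.00215932]), 'width': 1.0035787009433736} -0.0187
```

View pics/top0.png

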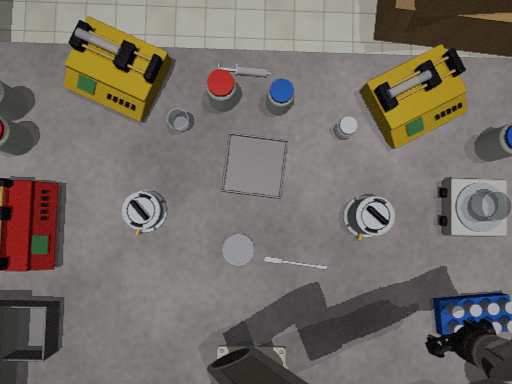

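View pics/side0.png

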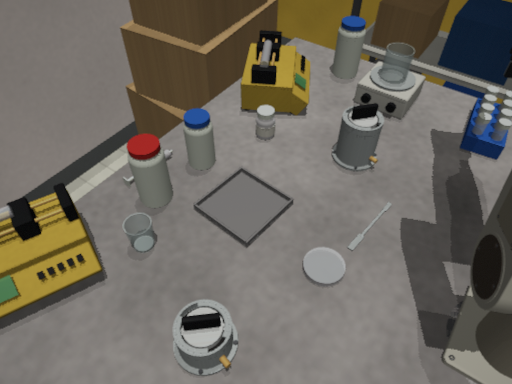

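The top view shows two pots, at (145,211) and (370,216), and the tray at (255,166). In the side view the pot at (358,137) is the taller one, which corresponds to the right-hand pot in the top view. Next I measure it.

```bash
python3 - <<'E'
from h import *
c=dict(np.load('c0.npz')); W=cloud(c)
for n,(u,v) in dict(tall=(370,216),short=(145,211)).items():
    S=W[v-40:v+40,u-40:u+40].reshape(-1,3)
    print(n,'maxz',np.nanmax(S[:,2]), np.histogram(S[:,2],bins=np.arange(0,.2,.01))[0])
S=W[170:262,325:415].reshape(-1,3)
rim=S[(S[:,2]>.124)&(S[:,2]<.136)]
print(len(rim)); (x,y),r=cv2.minEnclosingCircle((rim[:,:2]*1000).astype(np.float32));print('rim',x,y,r)
f=S[S[:,2]>.155]; m=cv2.minAreaRect((f[:,:2]*1000).astype(np.float32)); print('fin',m,np.median(f[:,2]),len(f))
d=f[:,:2]-f[:,:2].mean(0); w,v=np.linalg.eigh(d.T@d); print(f.mean(0),np.degrees(np.arctan2(v[1,1],v[0,1])))
# tray
T=W[130:205,215:295].reshape(-1,3); t=T[(T[:,2]>.014)&(T[:,2]<.026)]
print('tray',cv2.minAreaRect((t[:,:2]*1000).astype(np.float32)),len(t))
im=c['img'][176:256,325:415]; cv2.imwrite('pics/crop0.png',cv2.resize(im,(675,600),interpolation=cv2.INTER_CUBIC))
E
```

```text
tall maxz 0.17140739140489902 [1756   58   23   57   28   21   27   26   28   24   45  140  616  296
   24   22  108    5    0]
short maxz 0.11124489411270179 [2031   73   15   47   41  132  582  279   11   20  102    3    0    0
    0    0    0    0    0]
833
rim 466.5700378417969 -313.537109375 51.93951416015625
fin ((466.1151123046875, -313.2668151855469), (64.44184875488281, 13.704924583435059), 47.00897979736328) 0.1639893883824855 128
[ 0.46606535 -0.31243081  0.1638443 ] 48.827699445237315
tray ((604.6414794921875, 4.659156799316406), (170.29290771484375, 170.52549743652344), 84.1655502319336) 396
```

View pics/crop0.png

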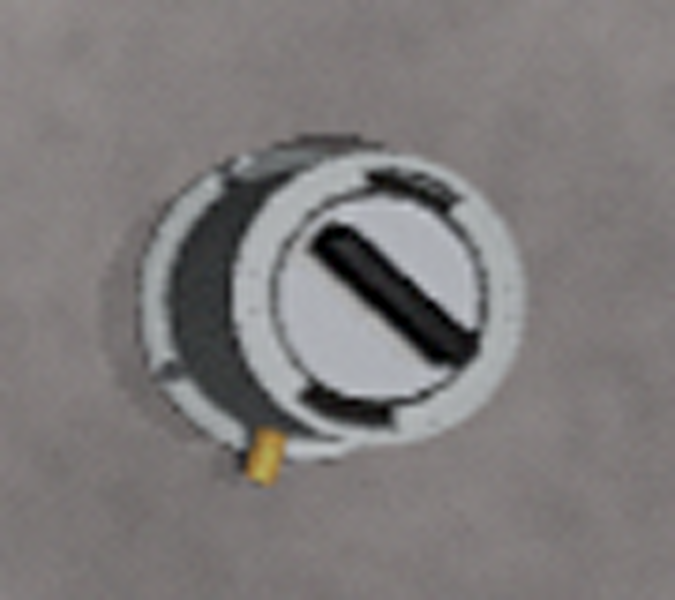

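The crop shows the black fin running from (330,235) to (460,350). The dark slots are at (415,187) and (348,405), and the port is at (265,455). By eye the fin is counter-clockwise of the slots, which doesn't match the text, so I check it numerically.

```bash
python3 - <<'E'
from h import *
c=dict(np.load('c0.npz')); W=cloud(c)
def cw(u,v,z):
    # ray intersect plane z
    o=-c['R'].T@c['t']; r=c['R'].T@np.linalg.inv(c['mtx'])@np.array([u,v,1.]); return o+r*(z-o[2])/r[2]
P=[cw(325+u/7.5-.5,176+v/7.5-.5,z) for u,v,z in [(415,187,.126),(348,405,.126),(265,455,.025)]]
print(np.round(P,4)); d=P[0]-P[1]; print('slot axis',np.degrees(np.arctan2(d[1],d[0])),np.linalg.norm(d[:2]),(P[0]+P[1])/2)
ctr=np.array([.466,-.3135]); e=ctr-P[2][:2]; print('port',np.degrees(np.arctan2(e[1],e[0])),np.linalg.norm(e))
s=grab('side','side1.png'); g=cv2.cvtColor(c['img'],cv2.COLOR_BGR2GRAY);h=cv2.cvtColor(s['img'],cv2.COLOR_BGR2GRAY); Z=cloud(s)
for a in range(-180,180,15):
    X=[ctr[0]+.042*np.cos(np.radians(a)),ctr[1]+.042*np.sin(np.radians(a)),.13]
    u,v=np.round(proj(c,X)).astype(int); q,w=np.round(proj(s,X)).astype(int)
    print(a,g[v,u],round(W[v,u,2],3),'|',h[w,q],round(Z[w,q,2],3))
cv2.imwrite('pics/sidecrop.png',cv2.resize(s['img'][90:180,315:405],(600,600),interpolation=cv2.INTER_CUBIC))
E
```

```text
[[ 0.5063 -0.3274  0.126 ]
 [ 0.4292 -0.3044  0.126 ]
 [ 0.4094 -0.2987  0.025 ]]
slot axis -16.639750673930767 0.0804867969289439 [ 0.4677766  -0.31588987  0.126     ]
port -14.677705893336231 0.05852825535838984
-180 59 0.114 | 121 0.128
-165 179 0.128 | 150 0.131
-150 173 0.13 | 157 0.131
-135 175 0.133 | 160 0.128
-120 177 0.129 | 158 0.129
-105 167 0.125 | 9 0.147
-90 174 0.131 | 11 0.153
-75 159 0.131 | 10 0.159
-60 171 0.131 | 11 0.163
-45 154 0.128 | 19 0.164
-30 34 0.111 | 11 0.164
-15 44 0.115 | 92 0.121
0 21 0.114 | 93 0.117
15 173 0.13 | 139 0.129
30 172 0.128 | 133 0.116
45 177 0.129 | 144 0.129
60 177 0.134 | 147 0.13
75 177 0.128 | 156 0.129
90 178 0.13 | 156 0.127
105 178 0.124 | 157 0.129
120 179 0.127 | 158 0.13
135 178 0.128 | 153 0.131
150 26 0.109 | 131 0.113
165 35 0.118 | 83 0.115
```

View pics/sidecrop.png

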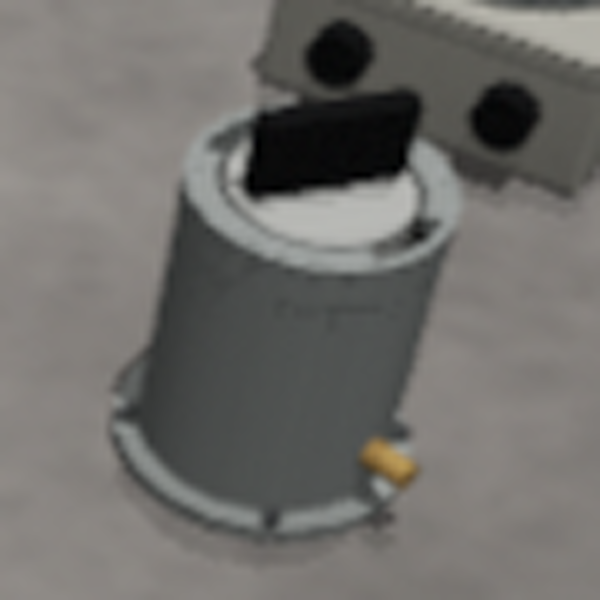

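Both cameras put the slots near -16° and the fin at +49°. The text says the lid starts clockwise, but here it is about 65° counter-clockwise of the slots, so it needs a clockwise turn of about 65°. I go with what the images show and move above the fin.

Emit:
arm_command --pt "34 18 0" --pt "70 38 0" --pt "106 57 0" --pt "142 77 0" --pt "176 95 0" --twist '[4,8,12,16,20]' --claw 60 --grip_force 30

```text
time: 0.57
tool_pos: [0.3727, -0.3634, 0.2304]
orientation: [-0.001, 0.93, 0.368, -0.0]
contact_force: [-0.6, -0.7, -0.6]
width: 0.7
```

Emit:
arm_command --pt "34 18 0" --pt "65 35 -5" --pt "94 51 -10" --pt "94 51 -20" --pt "94 51 -20" --twist '[3,6,6,6,6]'

```text
time: 0.98
tool_pos: [0.467, -0.3104, 0.2076]
orientation: [-0.003, 0.908, 0.418, -0.002]
contact_force: [0.2, 0.5, -0.5]
width: 0.701
```

```bash
cat > st.py <<'E'
from h import *
def st():
    s=manip.read_state(); q=s['orientation']
    az=np.degrees(2*np.arctan2(q[2],q[1]))-90
    print('t',round(s['time'],2),'pos',(s['tool_pos']*1000).round(1),'jaw az',round((az+90)%180-90,1),'F',s['contact_force'].round(1),'T',s['torque'].round(2),'w',round(s['width']*85.4,1),'j6',s['joints'][5].round(2))
if __name__=='__main__': st()
E
python3 st.py
```

```text
t 0.98 pos [ 467.  -310.4  207.6] jaw az -40.6 F [ 0.2  0.5 -0.5] T [0.02 0.05 0.02] w 59.9 j6 1.69
```

Emit:
arm_command --pt "-1 -3 -20" --pt "-1 -3 -45" --pt "-1 -3 -62" --pt "-1 -3 -70" --pt "-1 -3 -70" --twist '[0,0,0,0,0]'

```text
time: 1.4
tool_pos: [0.4636, -0.3132, 0.1356]
orientation: [-0.005, 0.909, 0.417, -0.003]
contact_force: [-0.4, 0.2, -0.0]
width: 0.704
```

```bash
python3 - <<'E'
from st import *
st()
s=grab('side');t=grab('top')
cv2.imwrite('pics/pre.png',np.hstack([cv2.resize(c,(400,400),interpolation=cv2.INTER_CUBIC) for c in (s['img'][65:165,310:410],t['img'][166:266,320:420])]))
E
```

```text
t 1.4 pos [ 463.6 -313.2  135.6] jaw az -40.7 F [-0.4  0.2 -0. ] T [ 0.03  0.   -0.04] w 60.1 j6 1.69
```

View pics/pre.png

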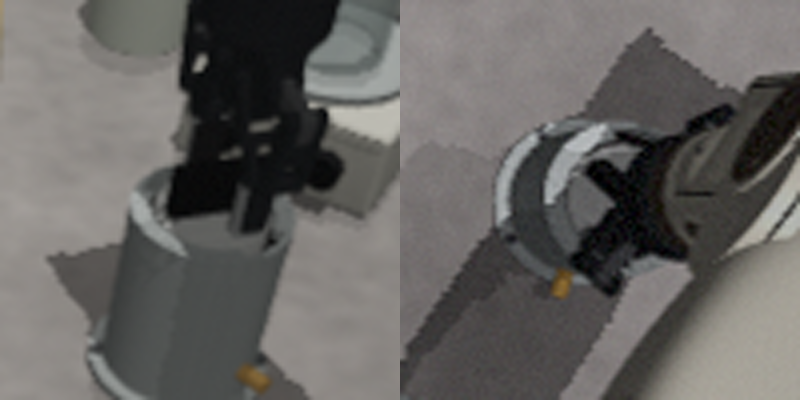

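The side crop (left half) shows the fingers on either side of the fin, which stands at about (205,195), and no contact force. I correct x by +2 mm and close.

Emit:
arm_command --pt "2 0 2" --pt "2 0 2" --pt "2 0 2" --pt "2 0 2" --pt "2 0 2" --twist '[0,0,0,0,0]' --claw 0 --grip_force 40

```text
time: 1.92
tool_pos: [0.4682, -0.3145, 0.1415]
orientation: [-0.002, 0.909, 0.417, -0.001]
contact_force: [-1.5, 1.1, 4.1]
width: 0.138
```

Emit:
arm_command --pt "0 0 0" --pt "0 0 0" --pt "0 0 0" --twist '[0,0,0]'

```text
time: 2.17
tool_pos: [0.4682, -0.3144, 0.1415]
orientation: [-0.002, 0.909, 0.418, -0.001]
contact_force: [-0.9, -0.2, 2.1]
width: 0.132
```

```bash
python3 st.py
```

```text
t 2.17 pos [ 468.2 -314.4  141.5] jaw az -40.6 F [-0.9 -0.2  2.1] T [-0.02 -0.04 -0.  ] w 11.3 j6 1.69
```

Emit:
arm_command --pt "0 0 0" --pt "0 0 0" --pt "0 0 0" --pt "0 0 0" --pt "0 0 0" --twist '[-4,-8,-13,-18,-18]'

```text
time: 2.58
tool_pos: [0.4684, -0.3145, 0.1415]
orientation: [-0.002, 0.963, 0.27, -0.001]
contact_force: [0.2, 0.2, 1.2]
width: 0.133
```

```bash
python3 st.py
```

```text
t 2.58 pos [ 468.4 -314.5  141.5] jaw az -58.7 F [0.2 0.2 1.2] T [-0.12 -0.11 -0.07] w 11.4 j6 2.0
```

Turning freely, with forces under 2 N. I continue to a jaw azimuth of about -106°.

Emit:
arm_command --pt "0 0 0" --pt "0 0 0" --pt "0 0 0" --pt "0 0 0" --pt "0 0 0" --twist '[-5,-10,-16,-22,-26]'

```text
time: 3.0
tool_pos: [0.4687, -0.3147, 0.1415]
orientation: [-0.002, 0.999, 0.045, -0.0]
contact_force: [2.3, -0.2, -0.1]
width: 0.13
```

Emit:
arm_command --pt "0 0 0" --pt "0 0 0" --pt "0 0 0" --pt "0 0 0" --pt "0 0 0" --twist '[-5,-10,-16,-20,-20]'

```text
time: 3.42
tool_pos: [0.4686, -0.3149, 0.1415]
orientation: [-0.001, 0.992, -0.129, 0.0]
contact_force: [0.3, -1.3, 0.7]
width: 0.13
```

```bash
python3 - <<'E'
from st import *
st()
s=grab('side');t=grab('top')
cv2.imwrite('pics/turn.png',np.hstack([cv2.resize(c,(400,400),interpolation=cv2.INTER_CUBIC) for c in (s['img'][75:155,320:400],t['img'][166:246,325:405])]))
E
```

```text
t 3.42 pos [ 468.6 -314.9  141.5] jaw az 75.2 F [ 0.3 -1.3  0.7] T [-0.15  0.06 -0.01] w 11.1 j6 2.81
```

View pics/turn.png

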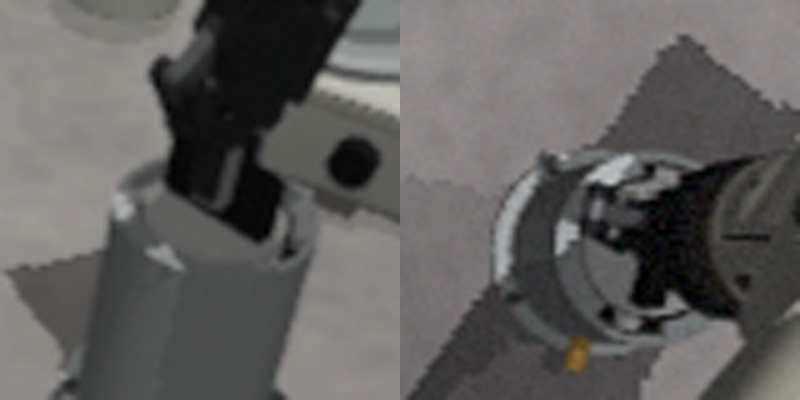

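The fin has turned with the gripper. In the side crop it runs from (170,185) to (270,230) and points at the slot near (290,240). The jaw reading puts the fin at about -15° and the slots are at -16°. I lift gently and watch the force.

Emit:
arm_command --pt "0 0 1" --pt "0 0 2" --pt "0 0 4" --pt "0 0 5" --pt "0 0 5" --twist '[-1,-1,-1,-1,-1]'

```text
time: 3.93
tool_pos: [0.4687, -0.3148, 0.1466]
orientation: [-0.001, 0.991, -0.136, 0.0]
contact_force: [-0.0, -0.1, -2.1]
width: 0.132
```

```bash
python3 st.py
```

```text
t 3.93 pos [ 468.7 -314.8  146.6] jaw az 74.4 F [-0.  -0.1 -2.1] T [0.01 0.   0.01] w 11.2 j6 2.82
```

-2.1 N is just the lid's weight, and all sideways forces are zero. I keep lifting.

Emit:
arm_command --pt "0 0 4" --pt "0 0 9" --pt "0 0 15" --pt "0 0 22" --pt "0 0 30" --twist '[0,0,0,0,0]'

```text
time: 4.35
tool_pos: [0.4687, -0.3148, 0.1774]
orientation: [-0.001, 0.991, -0.136, 0.0]
contact_force: [-0.1, 1.1, -2.9]
width: 0.129
```

Emit:
arm_command --pt "0 0 10" --pt "0 0 22" --pt "0 0 36" --pt "0 0 44" --pt "0 0 44" --twist '[0,0,0,0,0]'

```text
time: 4.77
tool_pos: [0.4699, -0.3157, 0.2244]
orientation: [-0.0, 0.991, -0.136, 0.003]
contact_force: [0.6, -0.0, -2.3]
width: 0.133
```

```bash
python3 - <<'E'
from st import *
st()
s=grab('side');t=grab('top')
cv2.imwrite('pics/lift.png',np.hstack([cv2.resize(c,(400,400),interpolation=cv2.INTER_CUBIC) for c in (s['img'][45:165,300:420],t['img'][146:266,325:445])]))
E
```

```text
t 4.77 pos [ 469.9 -315.7  224.4] jaw az 74.4 F [ 0.6 -0.  -2.3] T [-0.   -0.05 -0.01] w 11.3 j6 2.82
```

View pics/lift.png

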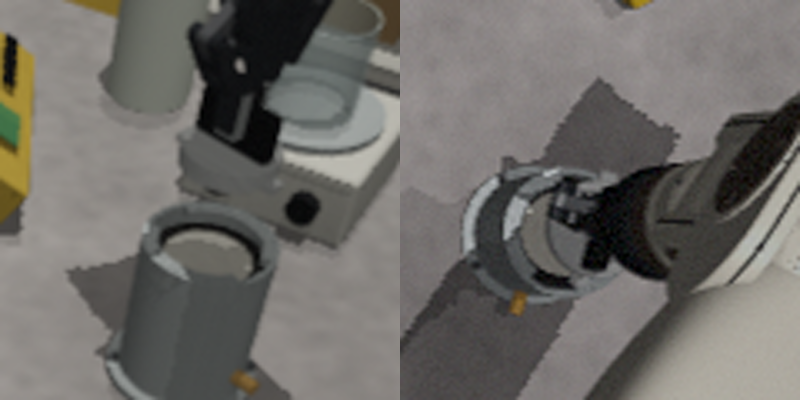

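The side crop shows the lid clear of the rim, about (230,165) against the rim at (210,220), and level. I carry it to the tray, turning counter-clockwise to stay within joint 6's range.

Emit:
arm_command --pt "10 24 0" --pt "24 57 0" --pt "38 90 0" --pt "52 123 0" --pt "66 156 0" --twist '[5,11,17,23,29]'

```text
time: 5.28
tool_pos: [0.5345, -0.1574, 0.2206]
orientation: [-0.002, 0.993, 0.119, -0.001]
contact_force: [0.5, 0.2, -2.4]
width: 0.13
```

Emit:
arm_command --pt "14 33 0" --pt "28 66 0" --pt "42 99 0" --pt "56 132 0" --pt "66 156 0" --twist '[6,12,18,21,21]'

```text
time: 5.7
tool_pos: [0.6007, 0.0017, 0.2192]
orientation: [-0.002, 0.954, 0.299, -0.002]
contact_force: [-0.1, -1.2, -2.6]
width: 0.129
```

```bash
python3 st.py
```

```text
t 5.7 pos [600.7   1.7 219.2] jaw az -55.1 F [-0.1 -1.2 -2.6] T [-0.09 -0.03  0.01] w 11.0 j6 2.53
```

Emit:
arm_command --pt "4 3 -25" --pt "4 3 -60" --pt "4 3 -95" --pt "4 3 -125" --pt "4 3 -140" --twist '[0,0,0,0,0]'

```text
time: 6.12
tool_pos: [0.6006, 0.005, 0.0731]
orientation: [-0.004, 0.954, 0.3, -0.006]
contact_force: [-0.6, -0.5, -3.6]
width: 0.132
```

Emit:
arm_command --pt "0 0 -12" --pt "0 0 -22" --pt "0 0 -30" --pt "0 0 -34" --pt "0 0 -34" --twist '[0,0,0,0,0]'

```text
time: 6.53
tool_pos: [0.6004, 0.0049, 0.0384]
orientation: [-0.004, 0.954, 0.3, -0.007]
contact_force: [1.1, 1.2, -3.0]
width: 0.132
```

```bash
python3 - <<'E'
from st import *
st()
s=grab('side');t=grab('top')
cv2.imwrite('pics/tray.png',np.hstack([cv2.resize(c,(400,400),interpolation=cv2.INTER_CUBIC) for c in (s['img'][140:260,185:305],t['img'][106:226,195:315])]))
E
```

```text
t 6.53 pos [600.4   4.9  38.4] jaw az -55.1 F [ 1.1  1.2 -3. ] T [-0.01 -0.02 -0.03] w 11.3 j6 2.54
```

View pics/tray.png

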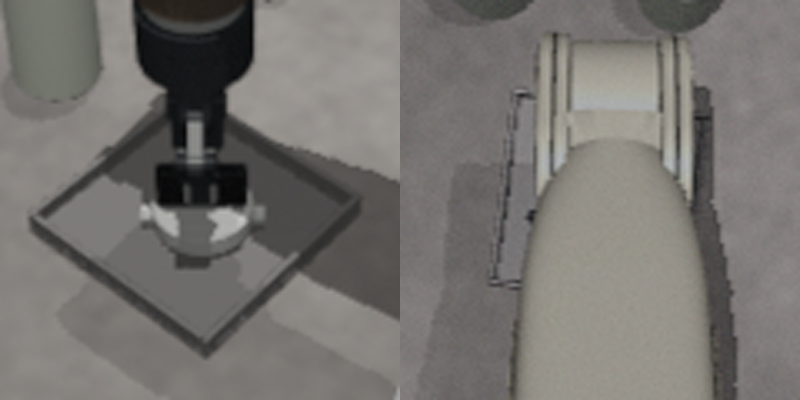

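The side crop shows the lid centred in the tray and just above its floor, at about (205,230), with its lugs clear of the walls. I lower it slowly the last ~5 mm.

Emit:
arm_command --pt "0 0 -1" --pt "0 0 -2" --pt "0 0 -3" --pt "0 0 -4" --pt "0 0 -4" --twist '[0,0,0,0,0]'

```text
time: 7.05
tool_pos: [0.6014, 0.0049, 0.036]
orientation: [-0.003, 0.954, 0.3, -0.006]
contact_force: [-0.9, -0.1, -1.5]
width: 0.135
```

```bash
python3 st.py
```

```text
t 7.05 pos [601.4   4.9  36. ] jaw az -55.1 F [-0.9 -0.1 -1.5] T [-0.03  0.02 -0.02] w 11.6 j6 2.54
```

Emit:
arm_command --pt "0 0 -1" --pt "0 0 -2" --pt "0 0 -2" --pt "0 0 -2" --twist '[0,0,0,0]'

```text
time: 7.38
tool_pos: [0.6012, 0.0049, 0.0338]
orientation: [-0.003, 0.954, 0.3, -0.006]
contact_force: [0.3, 0.8, -2.7]
width: 0.134
```

```bash
python3 st.py
```

```text
t 7.38 pos [601.2   4.9  33.8] jaw az -55.1 F [ 0.3  0.8 -2.7] T [-0.01 -0.06 -0.03] w 11.4 j6 2.54
```

Still hanging, at -2.7 N.

Emit:
arm_command --pt "0 0 -1" --pt "0 0 -2" --pt "0 0 -2" --pt "0 0 -2" --twist '[0,0,0,0]'

```text
time: 7.72
tool_pos: [0.6014, 0.0049, 0.0328]
orientation: [-0.003, 0.954, 0.3, -0.005]
contact_force: [-2.2, -0.7, 4.8]
width: 0.136
```

```bash
python3 st.py
```

```text
t 7.72 pos [601.4   4.9  32.8] jaw az -55.1 F [-2.2 -0.7  4.8] T [-0.06  0.48  0.02] w 11.6 j6 2.54
```

Contact at 4.8 N, at TCP z 32.8 mm against the expected 32.5. I release and retreat straight up.

Emit:
arm_command --pt "0 0 0" --pt "0 0 0" --pt "0 0 0" --pt "0 0 0" --pt "0 0 0" --twist '[0,0,0,0,0]' --claw 50

```text
time: 8.13
tool_pos: [0.6014, 0.005, 0.0326]
orientation: [-0.003, 0.954, 0.3, -0.005]
contact_force: [0.6, 0.2, -0.2]
width: 0.581
```

Emit:
arm_command --pt "0 0 5" --pt "0 0 15" --pt "0 0 35" --pt "0 0 65" --pt "0 0 100" --twist '[0,0,0,0,0]'

```text
time: 8.55
tool_pos: [0.6, 0.0049, 0.1327]
orientation: [-0.004, 0.954, 0.3, -0.007]
contact_force: [0.8, 0.2, 0.4]
width: 0.582
```

Emit:
arm_command --pt "0 0 30" --pt "-25 -20 60" --pt "-50 -45 70" --pt "-75 -75 70" --pt "-85 -85 70" --twist '[0,0,0,0,0]'

```text
time: 8.97
tool_pos: [0.5131, -0.0828, 0.2053]
orientation: [-0.003, 0.954, 0.299, -0.006]
contact_force: [-0.3, 0.2, -0.1]
width: 0.581
```

Emit:
arm_command --pt "-15 -30 0" --pt "-30 -60 0" --pt "-45 -90 0" --pt "-55 -110 0" --pt "-55 -110 0" --twist '[0,0,0,0,0]'

```text
time: 9.38
tool_pos: [0.4563, -0.1959, 0.2061]
orientation: [-0.002, 0.955, 0.296, -0.006]
contact_force: [-0.2, 0.5, -0.3]
width: 0.59
```

```bash
python3 - <<'E'
from st import *
st()
s=grab('side');t=grab('top')
cv2.imwrite('pics/end.png',cv2.resize(np.hstack([s['img'],t['img']]),(800,300),interpolation=cv2.INTER_AREA))
W=cloud(s); A=W[150:245,190:300].reshape(-1,3); f=A[A[:,2]>.035]; print(len(f),f[:,2].max() if len(f) else 0, f.mean(0).round(3))
E
```

```text
t 9.38 pos [ 456.3 -195.9  206.1] jaw az -55.6 F [-0.2  0.5 -0.3] T [ 0.02 -0.07  0.02] w 50.4 j6 2.14
492 0.07289148248430946 [ 0.681 -0.014  0.051]
```

View pics/end.png

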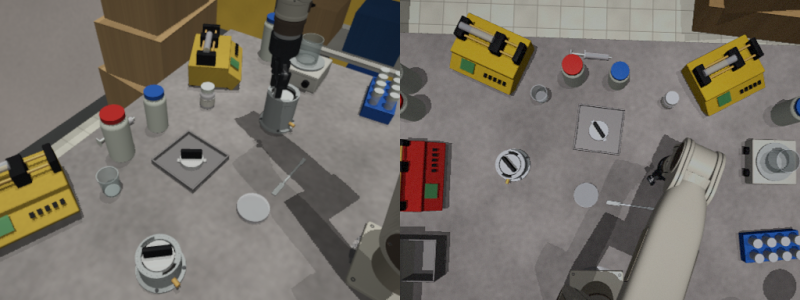

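The lid lies in the middle of the tray at (192,157) side and (599,130) top, fin up. The shorter pot still has its lid, and the gripper touches nothing.

```bash
python3 -c "
from h import *
print(job.finish_job())"
```

```text
the job is handed in; nothing more can be done
None
```

I opened the taller pot and set its lid down right way up in the middle of the grey tray, then handed the job in at about 9.5 s on the robot's clock. The shorter pot was not touched.

- **Opening:** I gripped the fin and turned the lid about 65° clockwise until its lugs lined up with the slots. Sideways force stayed around 2 N or less while turning. At the start of the lift only the lid's own weight, about 2 N, showed on the wrist.
- **Setting down:** I lowered the lid until it touched the tray floor at about 5 N, with the tool at 32.8 mm against an expected 32.5 mm. I then released it and backed away.
- **Last checks:** the final pictures show the lid upright and centred in the tray, the shorter pot's lid in place and the gripper clear, with contact force near zero.

**Disagreement with the task text:** it says the lid starts 40–75° clockwise of the pot's x axis. Both cameras showed the fin about 65° counter-clockwise of the slots, so I followed the pictures, and the lid came free without resistance.

**Failed check:** my last depth reading of the lid's height in the tray also caught other objects in the scene. I ignored it and relied on the pictures and the touchdown height.

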